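Cover the cold line for the night

ROBOT

A 6-joint arm with a two-finger parallel gripper is mounted at the origin on a cart in front of the work surface, level with it; the furniture and walls round the work are solid. World frame = base frame: x ahead of the robot, y to its left, z up, the work surface at z = 0. Lengths are in m, angles in degrees, forces in N, time in s.
With the tool pointing down it reaches from about 0.25 to 0.725 m from the base axis. Payload 9.7 kg.
Tool frame: the origin (TCP) lies on the mounting face of the last link; the fingertips stand 173 mm ahead of it and the grasp point (between the pads) lies 155 mm ahead of it; z points along the fingers, y is the line along which they close (so a half turn about z gives the same grasp; the last joint's range is limited). The gripper opens to 85 mm and grips with 20 to 120 N. Pads are 22 mm wide; open, the fingers measure 114 mm over their backs; the gripper's body (76 mm by 85 mm) begins 54 mm behind the grasp point. The pads swing forward as they close: fully open they stand 13 mm farther back than shut.
Start: joints at [-68.182, 4.979, 10.078, 95.1, 0, 90], TCP at [0.204, -0.511, 0.405] pointing down, gripper open.
Joint ranges: [-179.16, 179.16], [-48.56, 103.87], [-65.8, 70.77], [-126.05, 130.52], [-82.76, 87.17], [-180, 180]. Speed limits (degrees/s): [127.2, 127.2, 147.25, 180, 180, 180].

INTERFACE

Orientations are given as [roll, pitch, yaw] about the fixed x, y, z axes, in that order (R = Rz(yaw) Ry(pitch) Rx(roll)).
In Python, from workcell import bot, camera, camera_model, outline_of, pinpoint gives the robot as it stands.
- The arm moves only by the tool move_arm, never from a script. Its arguments are lists of equal length, an entry for each row: "jaw": the closure, from 0 (fully open) to 1 (shut); "delta_pos": the shift along the world's x, y, z in m, a list of three; "yaw": the turn about the world's z in rad. In form: {"jaw": [jaw, ...], "delta_pos": [[dx, dy, dz], ...], "yaw": [yaw, ...]}. A call has 1 to 10 rows; each row shifts and turns the commanded pose from where the row before left it; what a row does not reach is not made up. A row lasts 1/12 s, in which the tool goes at most 41.7 mm and 7.16 degrees, less where a joint would pass 70% of its speed; a pose out of reach is approached as far as the arm can. A call with a gripper value outside its range is refused whole. The fingers move at their own pace and stop on an object; "force" is the grip in N (left out, the last holds). Time passes only in rows, so rows that do not move let the fingers close. It gives the time, the measured TCP pose, the force, the opening and the grip force at its end, in the units of the state.
- bot.get_obs(): the state, without advancing time (a new reading comes with each control period).
- camera(name): name is "scene" or "side" or "wrist"; returns the picture (420x560x3 uint8, red, green, blue); there is no depth.
- camera_model(name): a dict with "fx", "fy", "cx", "cy" (pixels), "R" (3x3) and "t" (3): a world point X has camera coordinates R X + t. Camera axes: x right, y down, z forward; pixel columns grow to the right and rows downward; lengths in m; the calibration is good to about 2 mm. A picture is of the moment at which its call begins: read the wrist's pose just before it. camera_model takes no time and is no camera call; for the wrist camera it gives the pose at the moment of the call.
- bot.job_done(): hands the job in; it is judged then, once.
Trained networks look in the newest picture that a camera, given by its name, has taken for a name from the list of things; names that differ only in an ending like _2 or _b are one class to them, and where a whole thing is asked for, a point or a joint stands for the part that bears it (a point fixed in the world has none). Each returns a list of dicts, best first, with "confidence" (0 to 1); they miss things now and then, are a little off and sometimes report something else, mostly with a low value. They report only what shows in the picture. A call takes as long as a camera call.
- outline_of(camera, thing): "mask" (420x560 bool, what is visible of it) and "xy" ([column, row] in pixels, amid what is visible of it).
- pinpoint(camera, thing): "xy" ([column, row] in pixels: a listed point, or the origin of a listed thing).
The state is a dict: "time": time; "q": joint angles; "qd": joint speeds; "joint_efforts": joint torques, N m; "ee_pos": TCP position; "tcp_rot": TCP orientation; "wrist_force": force on the tool from outside, world axes, zero at the start; "torque": the same for the moment, N m; "opening": finger opening in m; "grasp_force": force on a finger pad.
Only numpy, scipy, OpenCV 4.12 (cv2) and the standard library are available. Lean on these libraries where they do the work, as an engineer would, in place of code of your own. Each camera call takes 0.05 s, during which the arm holds its last target. There are 200 camera calls.

TASK

The kitchen is closing: cover the four open containers, each with the lid made for it - the steel cover on the sauce pan, the wooden lid on the white bowl, the green lid on the green bowl and the little porcelain lid on the ramekin of sauce. Take each lid by its knob or handle and seat it properly, level and fully down with its rim or plug home, then let go. Leave the containers standing where they are.

Things in the scene. Friction and masses are not known exactly. Their poses are not given: they have to be found in the camera images.
- steel_lid: Steel cover for the pan, 197 (y) x 135 mm (x). A 9 mm lip below drops over the outside of the pan's rim, 6 mm play each side. Black bar handle along y at its centre: 14 wide, 76 long, heights 28 to 44 mm; plate's upper face at 13 mm. 0.17 kg. Origin: centre, at the lip's lower edge (on the table at the start), z up. Seated: origin 56 mm above the pan's, y along the pan's y, either way round.
- wood_lid: Brown wooden round lid, 168 mm. Plug below, 10 mm deep, 132 mm wide (foot 120), enters the white bowl's mouth with about 6 mm play. Central round knob: 28 mm across at heights 27 to 39 mm, top at 45.5; lid's upper face at 16 mm. 0.16 kg. Origin: centre of the plug's foot (on the table at the start), z up. Seated: origin 61 mm above the white bowl's.
- green_lid: Green round lid, 136 mm. Plug below, 10 mm deep, 102 mm wide (foot 88), enters the green bowl's mouth with about 6 mm play. Central round knob: 26 mm across at heights 27 to 39 mm, top at 45.5; lid's upper face at 16 mm. 0.09 kg. Origin: centre of the plug's foot (on the table at the start), z up. Seated: origin 54 mm above the green bowl's.
- porcelain_lid: White round lid, 80 mm. Plug below, 10 mm deep, 44 mm wide (foot 41), enters the ramekin's mouth with about 6 mm play. Central round knob: 20 mm across at heights 27 to 39 mm, top at 45.5; lid's upper face at 16 mm. 0.06 kg. Origin: centre of the plug's foot (on the table at the start), z up. Seated: origin 32 mm above the ramekin's.
- gn_pan: Rectangular stainless-steel insert pan with red-brown sauce in it, loose, about 0.8 kg. Rim 119 mm (x) by 181 mm (y), 65 mm high. Origin: centre of its underside on the table; y along its long side, z up. Its long side stands within about 0.2 rad of the world's y axis.
- white_bowl: White round serving bowl, loose, 160 mm across at the rim, 71 mm high, about 0.7 kg; mouth about 150 mm across. Origin: centre of its underside on the table; z up.
- green_bowl: Small round bowl, dark green outside and cream inside, loose, 125 mm across at the rim, 64 mm high, about 0.5 kg; mouth about 117 mm across. Origin: centre of its underside on the table; z up.
- small_ramekin: Small white porcelain ramekin holding red sauce, loose, 69 mm across, 42 mm high, about 0.25 kg; mouth about 60 mm across. Origin: centre of its underside on the table; z up.

How it is judged (in metres and radians):
At the end, for the whole second after the job is handed in: Each lid is on its own container, within 12 mm of its centre, fully down (no more than about 3.5 mm above its seat), level to 0.06 rad, the steel cover square to the pan within 0.12 rad; containers upright; all released and at rest (horizontal distance between green_lid and green_bowl below 0.012 m and z of green_lid in the frame of green_bowl between 0.0475 and 0.0575 m and angle between each of green_lid, green_bowl, wood_lid, white_bowl, porcelain_lid, small_ramekin, steel_lid, gn_pan's own z axis and vertical below 0.06 rad and linear speed of each of green_lid, green_bowl, wood_lid, white_bowl, porcelain_lid, small_ramekin, steel_lid, gn_pan below 0.02 m/s and horizontal distance between wood_lid and white_bowl below 0.012 m and z of wood_lid in the frame of white_bowl between 0.0545 and 0.0645 m and horizontal distance between porcelain_lid and small_ramekin below 0.012 m and z of porcelain_lid in the frame of small_ramekin between 0.0255 and 0.0355 m and horizontal distance between steel_lid and gn_pan below 0.012 m and z of steel_lid in the frame of gn_pan between 0.0495 and 0.0595 m and angle between the y axis of steel_lid and the y axis of gn_pan, either way round below 0.12 rad); the robot touches nothing.
It fails at once if a container is pushed more than 30 mm from its place (distance of any of green_bowl, gn_pan, white_bowl, small_ramekin from where it was at the start of the episode above 0.03 m).
It also fails if it takes over 99 s, if anything falls off the work surface, if the arm or the gripper's body presses on something with over 40 N, if the wrist force passes 120 N, or if a joint passes its speed limit or range.

## Working session

There is one attempt and no reset: what is moved stays moved. The work goes in short steps, Python scripts to look and compute and a tool call to move; the robot and the scene stay as the last step left them, time stands still between calls to the robot, and variables do not carry over. Pictures are saved under pics/ and viewed, at most 14 in all, crops included, and the job is handed in when it is done.

Besides the shell and the picture viewer there is one more tool, called after "Request:" as name(argument=value, ...), one argument or row to a line, values as JSON. move_arm: Moves the arm, as the interface text tells. Its arguments: {"type":"object","properties":{"jaw":{"type":"array"},"delta_pos":{"type":"array"},"yaw":{"type":"array"},"force":{"type":"number"}},"required":["jaw","delta_pos","yaw"]}

```bash
mkdir -p pics && cat > h.py <<'E'
import numpy as np, cv2
from workcell import bot, camera, camera_model, outline_of, pinpoint
LIDS=["steel_lid","wood_lid","green_lid","porcelain_lid"]
CONT=["gn_pan","white_bowl","green_bowl","small_ramekin"]
def snap(n,f=None):
    m=camera_model(n); im=camera(n)
    if f: cv2.imwrite(f"pics/{f}.png",im[:,:,::-1])
    return m,im
def ray(m,p):
    R=np.array(m["R"]);t=np.array(m["t"])
    d=R.T@np.array([(p[0]-m["cx"])/m["fx"],(p[1]-m["cy"])/m["fy"],1]);return -R.T@t,d/np.linalg.norm(d)
def onz(m,p,z):
    c,d=ray(m,p);return c+d*(z-c[2])/d[2]
def proj(m,X):
    c=np.array(m["R"])@np.array(X)+np.array(m["t"]);return np.array([m["cx"]+m["fx"]*c[0]/c[2],m["cy"]+m["fy"]*c[1]/c[2]])
def tri(obs):
    A=np.zeros((3,3));b=np.zeros(3)
    for m,p in obs:
        c,d=ray(m,p);P=np.eye(3)-np.outer(d,d);A+=P;b+=P@c
    X=np.linalg.solve(A,b)
    return X,[np.round(np.linalg.norm(proj(m,X)-p),1) for m,p in obs]
E
python3 - <<'E'
from h import *
np.set_printoptions(precision=3,suppress=True)
M={}
for c in ["scene","side","wrist"]: M[c]=snap(c,c+"0")[0]; print(c,-np.array(M[c]["R"]).T@M[c]["t"])
for n in LIDS+CONT:
    o=[]
    for c in M:
        r=pinpoint(c,n)[:2]
        print(n,c,[(np.round(x["xy"]),round(x["confidence"],2)) for x in r])
        if r and r[0]["confidence"]>.4:o.append((M[c],np.array(r[0]["xy"])));print("   z0",onz(M[c],r[0]["xy"],0))
    if len(o)>1:print("  tri",*tri(o))
o=bot.get_obs();print(o["time"],o["ee_pos"],o["tcp_rot"],o["opening"],o["wrist_force"])
a=[cv2.imread(f"pics/{c}0.png") for c in M]
cv2.imwrite("pics/all0.png",cv2.resize(np.vstack([np.hstack(a[:2]),np.hstack([a[2],a[2]*0])]),(800,600)))
E
```

```text
scene [0.178 0.744 0.766]
side [0.274 0.59  0.671]
wrist [ 0.28  -0.48   0.374]
steel_lid scene [(array([329., 204.]), 0.61)]
   z0 [ 0.424 -0.11   0.   ]
steel_lid side [(array([334., 209.]), 0.95)]
   z0 [ 0.428 -0.117  0.   ]
steel_lid wrist []
  tri [ 0.441 -0.171 -0.053] [np.float64(0.5), np.float64(0.6)]
wood_lid scene [(array([359., 161.]), 0.78)]
   z0 [ 0.408 -0.352  0.   ]
wood_lid side [(array([361., 159.]), 0.95)]
   z0 [ 0.417 -0.359  0.   ]
wood_lid wrist []
  tri [ 0.44  -0.506 -0.106] [np.float64(0.4), np.float64(0.4)]
green_lid scene [(array([270., 324.]), 0.93)]
   z0 [0.405 0.313 0.   ]
green_lid side [(array([273., 362.]), 0.95)]
   z0 [0.414 0.309 0.   ]
green_lid wrist []
  tri [ 0.422  0.286 -0.05 ] [np.float64(1.2), np.float64(1.4)]
porcelain_lid scene [(array([304., 253.]), 0.68), (array([360., 162.]), 0.47)]
   z0 [0.416 0.094 0.   ]
porcelain_lid side [(array([312., 272.]), 0.76), (array([363., 162.]), 0.64)]
   z0 [0.416 0.091 0.   ]
porcelain_lid wrist []
  tri [ 0.418  0.085 -0.009] [np.float64(0.5), np.float64(0.5)]
gn_pan scene [(array([226., 228.]), 0
[... 197 characters left out ...]
[]
white_bowl side [(array([172., 324.]), 0.9)]
   z0 [0.626 0.313 0.   ]
white_bowl wrist []
green_bowl scene [(array([258., 179.]), 0.79)]
   z0 [ 0.661 -0.127  0.   ]
green_bowl side [(array([253., 188.]), 0.58)]
   z0 [ 0.656 -0.117  0.   ]
green_bowl wrist []
  tri [ 0.595 -0.005  0.107] [np.float64(0.4), np.float64(0.5)]
small_ramekin scene [(array([302., 152.]), 0.72), (array([259., 179.]), 0.5)]
   z0 [ 0.597 -0.324  0.   ]
small_ramekin side [(array([295., 148.]), 0.83)]
   z0 [ 0.619 -0.343  0.   ]
small_ramekin wrist []
  tri [ 0.905 -1.112 -0.559] [np.float64(0.9), np.float64(0.9)]
1.35 [ 0.204 -0.511  0.405] [-179.997    0.      21.817] 0.08546064820308372 [ 0.664  0.213 -0.304]
```

View pics/all0.png

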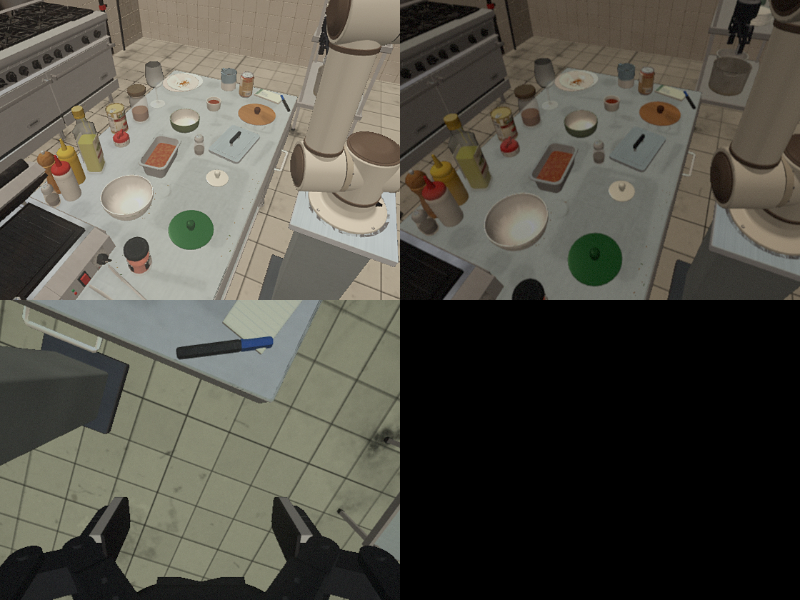

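Scene picture: the four lids lie in the near row (wood 257,112; steel 234,143; porcelain 217,178; green 191,229 in the half-scale view) and the containers behind them, matching the networks. The two fixed cameras sit too close together to triangulate, so I'll sweep the wrist camera.

Request:
move_arm(
  jaw=[0, 0, 0, 0, 0, 0, 0, 0, 0],
  delta_pos=[
    [0.03, 0.025, 0],
    [0.03, 0.025, 0],
    [0.03, 0.025, 0],
    [0.03, 0.025, 0],
    [0.03, 0.025, 0],
    [0.03, 0.025, 0],
    [0.03, 0.025, 0],
    [0, 0, 0],
    [0, 0, 0],
  ],
  yaw=[-0.0544, -0.0544, -0.0544, -0.0544, -0.0544, -0.0544, -0.0544, 0, 0],
  force=40,
)

```text
time: 2.1
ee_pos: [0.4157, -0.3342, 0.4045]
tcp_rot: [-180.0, 0.0, 0.2]
wrist_force: [0.0, 0.1, 0.6]
opening: 0.0854
grasp_force: 0.0
```

```bash
cat > look.py <<'E'
import sys,pickle,os
from h import *
tag=sys.argv[1]
m,im=snap("wrist","w"+tag)
D=pickle.load(open("d.pkl","rb")) if os.path.exists("d.pkl") else []
print(m["fx"],bot.get_obs()["ee_pos"],bot.get_obs()["time"])
H=dict(zip(LIDS+CONT,[0]*8))
for n in LIDS+CONT:
    r=pinpoint("wrist",n)
    r=[x for x in r if x["confidence"]>.4]
    for x in r[:2]:
        D.append((tag,n,m,np.array(x["xy"]),x["confidence"]));print(n,np.round(x["xy"]),round(x["confidence"],2),np.round(onz(m,x["xy"],0),3))
pickle.dump(D,open("d.pkl","wb"))
E
python3 look.py a
```

```text
347.4033816761614 [ 0.41481856 -0.33515826  0.4045965 ] 2.15
steel_lid [ 84. 156.] 0.95 [ 0.432 -0.121  0.   ]
wood_lid [292. 178.] 0.58 [ 0.408 -0.346  0.   ]
```

Request:
move_arm(
  jaw=[0, 0, 0, 0, 0, 0, 0, 0],
  delta_pos=[
    [0, 0.035, 0],
    [0, 0.035, 0],
    [0, 0.035, 0],
    [0, 0.035, 0],
    [0, 0.035, 0],
    [0, 0.025, 0],
    [0, 0, 0],
    [0, 0, 0],
  ],
  yaw=[0, 0, 0, 0, 0, 0, 0, 0],
)

```text
time: 3.22
ee_pos: [0.4143, -0.1349, 0.4051]
tcp_rot: [180.0, -0.1, 0.1]
wrist_force: [0.3, 0.0, 0.0]
opening: 0.0855
grasp_force: 0.0
```

```bash
python3 look.py b
```

```text
347.4033816761614 [ 0.41435637 -0.13564644  0.40487239] 3.2667
wood_lid [476. 181.] 0.8 [ 0.404 -0.35   0.   ]
porcelain_lid [ 77. 166.] 0.79 [0.421 0.088 0.   ]
```

Request:
move_arm(
  jaw=[0, 0, 0, 0, 0, 0, 0, 0],
  delta_pos=[
    [0, 0.035, 0],
    [0, 0.035, 0],
    [0, 0.035, 0],
    [0, 0.035, 0],
    [0, 0.035, 0],
    [0, 0.025, 0],
    [0, 0, 0],
    [0, 0, 0],
  ],
  yaw=[0, 0, 0, 0, 0, 0, 0, 0],
)

```text
time: 4.33
ee_pos: [0.416, 0.0209, 0.4045]
tcp_rot: [-178.4, 0.0, 2.5]
wrist_force: [0.1, -0.4, -1.1]
opening: 0.0852
grasp_force: 0.0
```

```bash
python3 look.py c
```

```text
347.4033816761614 [0.41599865 0.02053704 0.40455032] 4.3833
steel_lid [423. 166.] 0.77 [ 0.429 -0.12   0.   ]
green_lid [ 26. 161.] 0.81 [0.413 0.315 0.   ]
porcelain_lid [229. 164.] 0.6 [0.422 0.09  0.   ]
```

Request:
move_arm(
  jaw=[0, 0, 0, 0, 0, 0, 0, 0],
  delta_pos=[
    [0, 0.035, 0],
    [0, 0.035, 0],
    [0, 0.035, 0],
    [0, 0.035, 0],
    [0, 0.035, 0],
    [0, 0.025, 0],
    [0, 0, 0],
    [0, 0, 0],
  ],
  yaw=[0, 0, 0, 0, 0, 0, 0, 0],
)

```text
time: 5.45
ee_pos: [0.4336, 0.0936, 0.4034]
tcp_rot: [-173.4, 0.1, 10.6]
wrist_force: [-1.0, -0.6, 0.9]
opening: 0.0854
grasp_force: 0.0
```

```bash
python3 look.py d; python3 - <<'E'
import cv2,numpy as np
a=[cv2.imread(f"pics/w{c}.png") for c in "abcd"]
cv2.imwrite("pics/all1.png",cv2.resize(np.vstack([np.hstack(a[:2]),np.hstack(a[2:])]),(800,600)))
E
```

```text
347.4033816761614 [0.43347565 0.09321254 0.40352414] 5.5
steel_lid [522. 216.] 0.75 [ 0.431 -0.12   0.   ]
green_lid [128. 152.] 0.87 [0.409 0.315 0.   ]
porcelain_lid [326. 184.] 0.98 [0.42  0.088 0.   ]
```

View pics/all1.png

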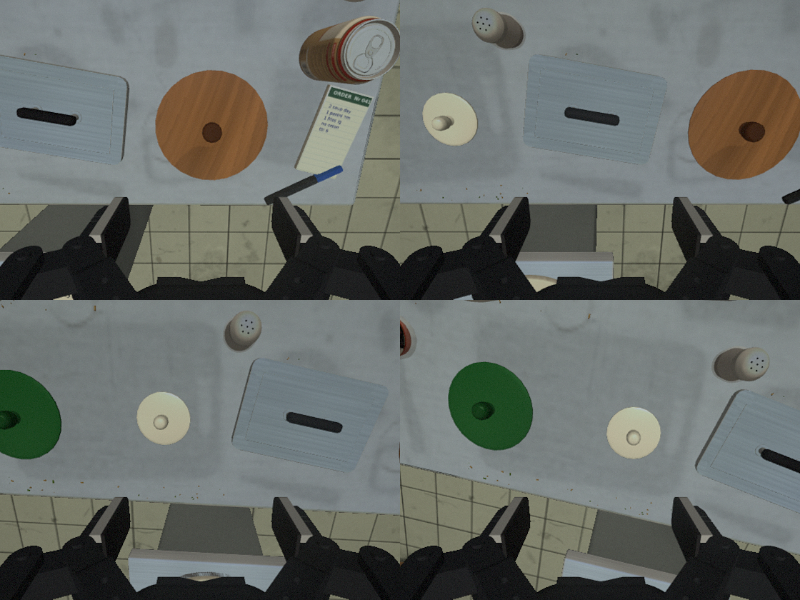

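The wrist views confirm all four lids, at half-scale pixels wood 212,132 (a); steel 591,117 (b); porcelain 161,423 (c); green 482,410 (d). The last joint ran to its range (it needs yaw ≥ j1), so I'll turn to positive yaw and look over the containers.

Request:
move_arm(
  jaw=[0, 0, 0, 0, 0, 0, 0, 0, 0, 0],
  delta_pos=[
    [0.01, 0.02, 0],
    [0.01, 0.02, 0],
    [0.01, 0.02, 0],
    [0.01, 0.02, 0],
    [0.01, 0.02, 0],
    [0.01, 0.02, 0],
    [0.01, 0.02, 0],
    [0.01, 0.02, 0],
    [0, 0, 0],
    [0, 0, 0],
  ],
  yaw=[0.12, 0.12, 0.12, 0.12, 0.12, 0.12, 0.12, 0.12, 0, 0],
)

```text
time: 6.73
ee_pos: [0.5137, 0.2536, 0.4028]
tcp_rot: [-173.4, 0.1, 65.5]
wrist_force: [-0.2, -0.5, -0.2]
opening: 0.085
grasp_force: 0.0
```

```bash
python3 look.py e; python3 -c "
from h import *
o=bot.get_obs();print(o['q'],o['tcp_rot'])"
```

```text
347.4033816761614 [0.51338273 0.25288213 0.40332392] 6.7833
green_lid [221. 157.] 0.97 [0.416 0.313 0.   ]
porcelain_lid [303. 320.] 0.97 [0.417 0.088 0.   ]
gn_pan [482. 255.] 0.63 [0.638 0.099 0.   ]
white_bowl [410.  68.] 0.57 [0.628 0.315 0.   ]
[ 25.22992585  10.70885247  16.24892097  99.80987214   4.96180853
 139.57947505] [-1.73457578e+02  4.33572275e-02  6.54678455e+01]
```

The tool has kept a 6.6° roll from that limit. With yaw = j1+90 that tilt points the fingers inward, and pushing in past the inner reach limit tilts them outward. I'll use that to level it.

Request:
move_arm(
  jaw=[0, 0, 0, 0, 0, 0, 0, 0, 0, 0],
  delta_pos=[
    [-0.027, -0.013, 0],
    [-0.027, -0.013, 0],
    [-0.027, -0.013, 0],
    [-0.027, -0.013, 0],
    [-0.027, -0.013, 0],
    [-0.027, -0.013, 0],
    [-0.027, -0.013, 0],
    [-0.027, -0.013, 0],
    [-0.027, -0.013, 0],
    [0, 0, 0],
  ],
  yaw=[0.11, 0.11, 0.11, 0.11, 0.11, 0.11, 0.11, 0.11, 0, 0],
)

```text
time: 8.02
ee_pos: [0.2669, 0.1342, 0.4048]
tcp_rot: [-173.5, 0.1, 116.0]
wrist_force: [-0.8, -0.9, 0.1]
opening: 0.0853
grasp_force: 0.0
```

```bash
python3 -c "
from h import *
o=bot.get_obs();print(o['q'],o['tcp_rot'],o['ee_pos'])"
```

```text
[ 2.66900878e+01 -2.51838486e+01 -1.59506581e+01  1.05700904e+02
  1.80480928e-02  9.07356620e+01] [-1.73532586e+02  6.49333978e-02  1.15957075e+02] [0.26685537 0.13419578 0.40477222]
```

Request:
move_arm(
  jaw=[0, 0, 0, 0, 0, 0, 0, 0, 0, 0],
  delta_pos=[
    [0.01, 0.005, 0.038],
    [0.01, 0.005, 0.038],
    [0.01, 0.005, 0.038],
    [0.01, 0.005, 0.038],
    [0.01, 0.005, 0.038],
    [0.01, 0.005, 0.038],
    [0, 0, 0.035],
    [0, 0, 0.02],
    [0, 0, 0.02],
    [0, 0, 0],
  ],
  yaw=[0, 0, 0, 0, 0, 0, 0, 0, 0, 0],
)

```text
time: 8.85
ee_pos: [0.3241, 0.1628, 0.662]
tcp_rot: [-176.0, 0.0, 115.9]
wrist_force: [-0.7, -0.3, -0.9]
opening: 0.0855
grasp_force: 0.0
```

```bash
python3 -c "
from h import *
o=bot.get_obs();print(o['q'],o['tcp_rot'],o['ee_pos'])"
```

```text
[ 2.66583606e+01 -2.06064257e+00  3.44187643e+01  1.30486647e+02
  1.72611794e-02  9.07432221e+01] [-1.75992873e+02  3.47192519e-02  1.15915749e+02] [0.32412959 0.16276278 0.66202505]
```

Request:
move_arm(
  jaw=[0, 0, 0],
  delta_pos=[
    [0, 0, 0.03],
    [0, 0, 0.03],
    [0, 0, 0],
  ],
  yaw=[0, 0, 0],
)

```text
time: 9.1
ee_pos: [0.3187, 0.1601, 0.6797]
tcp_rot: [-178.7, 0.0, 115.9]
wrist_force: [0.0, -0.5, 0.3]
opening: 0.0852
grasp_force: 0.0
```

Request:
move_arm(
  jaw=[0, 0, 0],
  delta_pos=[
    [0, 0, 0.02],
    [0, 0, 0.009],
    [0, 0, 0],
  ],
  yaw=[0, 0, 0],
)

```text
time: 9.35
ee_pos: [0.3175, 0.1595, 0.6867]
tcp_rot: [-179.8, -0.0, 115.9]
wrist_force: [-0.3, -0.2, 0.1]
opening: 0.0857
grasp_force: 0.0
```

Request:
move_arm(
  jaw=[0, 0, 0, 0, 0, 0, 0, 0, 0],
  delta_pos=[
    [0.03, 0, -0.03],
    [0.03, 0, -0.03],
    [0.03, 0, -0.03],
    [0.03, 0, -0.03],
    [0.03, 0, -0.03],
    [0.03, 0, -0.03],
    [0.03, 0, -0.03],
    [0, 0, 0],
    [0, 0, 0],
  ],
  yaw=[-0.065, -0.065, -0.065, -0.065, -0.065, -0.065, -0.065, 0, 0],
)

```text
time: 10.1
ee_pos: [0.5254, 0.1597, 0.4765]
tcp_rot: [-179.4, 0.1, 89.8]
wrist_force: [-0.9, 0.8, 0.8]
opening: 0.0855
grasp_force: 0.0
```

```bash
python3 look.py f
```

```text
347.4033816761614 [0.52443848 0.15968455 0.47890639] 10.15
steel_lid [223. 339.] 0.8 [ 0.429 -0.12   0.   ]
green_lid [185.  31.] 0.88 [0.41 0.31 0.  ]
porcelain_lid [208. 213.] 0.56 [0.42  0.086 0.   ]
gn_pan [369. 208.] 0.75 [0.639 0.094 0.   ]
white_bowl [376.  24.] 0.92 [0.63  0.315 0.   ]
green_bowl [374. 343.] 0.6 [ 0.664 -0.126  0.   ]
small_ramekin [190.  32.] 0.69 [0.416 0.309 0.   ]
```

Request:
move_arm(
  jaw=[0, 0, 0, 0, 0, 0, 0, 0],
  delta_pos=[
    [0, -0.035, 0],
    [0, -0.035, 0],
    [0, -0.035, 0],
    [0, -0.035, 0],
    [0, -0.035, 0],
    [0, -0.025, 0],
    [0, 0, 0],
    [0, 0, 0],
  ],
  yaw=[0, 0, 0, 0, 0, 0, 0, 0],
)

```text
time: 11.22
ee_pos: [0.524, -0.0413, 0.4802]
tcp_rot: [-179.7, -0.0, 89.7]
wrist_force: [0.6, 0.3, 0.4]
opening: 0.0852
grasp_force: 0.0
```

```bash
python3 look.py g
```

```text
347.4033816761614 [ 0.5240651  -0.04038147  0.48015088] 11.2667
steel_lid [214. 218.] 0.61 [ 0.429 -0.122  0.   ]
wood_lid [210. 355.] 0.67 [ 0.407 -0.353  0.   ]
green_lid [216. 218.] 0.56 [ 0.432 -0.121  0.   ]
porcelain_lid [195.  50.] 0.73 [0.421 0.09  0.   ]
gn_pan [378.  43.] 0.61 [0.637 0.096 0.   ]
green_bowl [381. 223.] 0.7 [ 0.66 -0.13  0.  ]
small_ramekin [341. 343.] 0.96 [ 0.613 -0.331  0.   ]
```

Request:
move_arm(
  jaw=[0, 0, 0, 0, 0, 0, 0, 0],
  delta_pos=[
    [0, -0.035, 0],
    [0, -0.035, 0],
    [0, -0.035, 0],
    [0, -0.035, 0],
    [0, -0.035, 0],
    [0, -0.035, 0],
    [0, -0.03, 0],
    [0, 0, 0],
  ],
  yaw=[0, 0, 0, 0, 0, 0, 0, 0],
)

```text
time: 12.33
ee_pos: [0.5241, -0.2845, 0.4785]
tcp_rot: [-179.6, 0.0, 89.7]
wrist_force: [0.5, 0.4, -0.7]
opening: 0.0851
grasp_force: 0.0
```

```bash
python3 look.py h; cat > sol.py <<'E'
import pickle
from h import *
D=pickle.load(open("d.pkl","rb"))
for n in LIDS+CONT:
    o=[d for d in D if d[1]==n]
    if not o: continue
    g=[np.array(onz(d[2],d[3],0)) for d in o]; med=np.median(g,0)
    k=[(d[2],d[3]) for d,x in zip(o,g) if np.linalg.norm(x-med)<.04]
    print(n,len(k),"z0 mean",np.round(np.mean([onz(*q,0) for q in k],0)[:2],4),"tri",*( (np.round(t,3) if i==0 else t) for i,t in enumerate(tri(k))) if len(k)>1 else "")
E
python3 sol.py; python3 - <<'E'
import cv2,numpy as np
a=[cv2.imread(f"pics/w{c}.png") for c in "efgh"]
cv2.imwrite("pics/all2.png",cv2.resize(np.vstack([np.hstack(a[:2]),np.hstack(a[2:])]),(800,600)))
E
```

```text
347.4033816761614 [ 0.52420923 -0.28256026  0.47879712] 12.3833
steel_lid [200.  18.] 0.9 [ 0.429 -0.12   0.   ]
wood_lid [198. 208.] 0.88 [ 0.408 -0.35   0.   ]
green_bowl [403.  26.] 0.75 [ 0.663 -0.13   0.   ]
small_ramekin [349. 196.] 0.88 [ 0.612 -0.334  0.   ]
steel_lid 6 z0 mean [ 0.4298 -0.1205] tri [ 0.43 -0.12 -0.  ] [np.float64(2.0), np.float64(0.4), np.float64(0.7), np.float64(0.6), np.float64(1.0), np.float64(1.1)]
wood_lid 4 z0 mean [ 0.4069 -0.3496] tri [ 0.409 -0.346  0.008] [np.float64(1.2), np.float64(2.7), np.float64(0.0), np.float64(1.6)]
green_lid 4 z0 mean [0.4122 0.3134] tri [0.413 0.312 0.004] [np.float64(1.0), np.float64(2.4), np.float64(3.8), np.float64(3.2)]
porcelain_lid 6 z0 mean [0.4201 0.0883] tri [0.42  0.089 0.001] [np.float64(1.4), np.float64(1.7), np.float64(0.4), np.float64(2.4), np.float64(1.1), np.float64(1.0)]
gn_pan 3 z0 mean [0.6379 0.0962] tri [ 0.639  0.095 -0.003] [np.float64(1.4), np.float64(1.8), np.float64(1.2)]
white_bowl 2 z0 mean [0.6288 0.3154] tri [ 0.629  0.315 -0.   ] [np.float64(0.9), np.float64(0.7)]
green_bowl 3 z0 mean [ 0.6623 -0.1287] tri [ 0.663 -0.13  -0.003] [np.float64(1.2), np.float64(2.1), np.float64(1.1)]
small_ramekin 2 z0 mean [ 0.6127 -0.3321] tri [ 0.614 -0.335 -0.006] [np.float64(0.5), np.float64(0.6)]
```

View pics/all2.png

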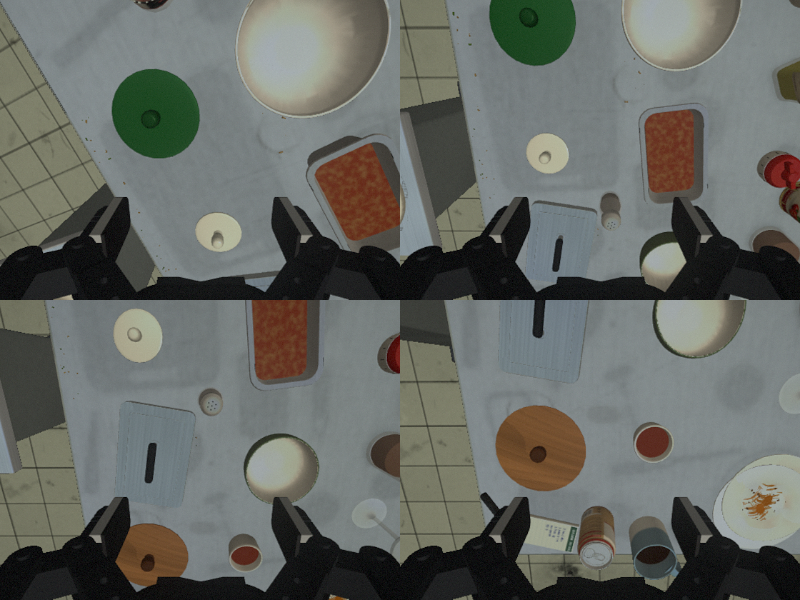

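All four lids and containers show clearly: ramekin at 653,441 and wood lid 541,449 (h), green bowl 281,468 and steel lid 153,455 (g), pan 671,155 (f), white bowl 313,50 (e). The triangulated origins all land at z≈0. Next: the steel lid and pan angles, and a knob height check.

```bash
python3 - <<'E'
import pickle
from h import *
D=pickle.load(open("d.pkl","rb")); M={d[0]:d[2] for d in D}
def rect(mask,m,z,near):
    n,l,s,c=cv2.connectedComponentsWithStats(mask.astype(np.uint8))
    i=min((i for i in range(1,n) if s[i,4]>80),key=lambda i:np.linalg.norm(onz(m,c[i],z)[:2]-near))
    ys,xs=np.nonzero(l==i); P=np.array([onz(m,p,z)[:2] for p in zip(xs,ys)],np.float32)
    (c0,s0,a0)=cv2.minAreaRect((P*1000).astype(np.float32)); e=np.linalg.eigh(np.cov(P.T))[1][:,1]
    return c[i],np.round(P.mean(0),4),np.round(s0,0),"rectang",round(a0,1),"pca from y",round(np.degrees(np.arctan2(-e[0]*np.sign(e[1]),abs(e[1]))),1)
H=[];W=[]
for t in "abcfgh":
    im=cv2.imread(f"pics/w{t}.png").astype(int); m=M[t]
    v=im.max(2); B,G,R=im[...,0],im[...,1],im[...,2]
    mk=v<75; mk[270:]=0
    try:
        if t in "abcfg":
            r=rect(mk,m,.044,(.43,-.12));print(t,"handle",r[1:]);
            if t!="a":H.append((m,r[0]))
        if t in "fg": print(t,"sauce",rect((R>90)&(R-G>35)&(R-B>35),m,.05,(.64,.095))[1:])
        if t in "abgh":
            r=rect((v<88)&(R-B>15),m,.04,(.408,-.35));print(t,"wknob",r[1:3])
            if np.linalg.norm(r[1]-[.408,-.35])<.02: W.append((m,r[0]))
    except Exception as e: print(t,e)
for n,k in (("handle",H),("wknob",W)):
    if len(k)>1: print(n,*tri(k))
E
```

```text
a handle (array([ 0.4332, -0.1267], dtype=float32), array([81., 15.]), 'rectang', 80.2, 'pca from y', np.float64(-9.0))
a wknob (array([ 0.4107, -0.3491], dtype=float32), array([29., 27.]))
b handle (array([ 0.4328, -0.1225], dtype=float32), array([74., 14.]), 'rectang', 80.4, 'pca from y', np.float64(-9.7))
b wknob (array([ 0.4111, -0.3443], dtype=float32), array([38., 28.]))
c handle (array([ 0.4327, -0.1191], dtype=float32), array([78., 14.]), 'rectang', 80.3, 'pca from y', np.float64(-10.1))
f handle (array([0.2514, 0.1136], dtype=float32), array([105., 195.]), 'rectang', 0.1, 'pca from y', np.float64(-4.2))
f sauce (array([0.6372, 0.1052], dtype=float32), array([ 77., 143.]), 'rectang', 6.5, 'pca from y', np.float64(6.4))
g handle (array([ 0.4331, -0.1186], dtype=float32), array([77., 14.]), 'rectang', 80.4, 'pca from y', np.float64(-10.1))
g sauce (array([0.6393, 0.0799], dtype=float32), array([ 77., 111.]), 'rectang', 6.5, 'pca from y', np.float64(10.8))
g wknob (array([ 0.4112, -0.3411], dtype=float32), array([45., 28.]))
h wknob (array([ 0.411 , -0.3468], dtype=float32), array([33., 27.]))
handle [ 0.44517051 -0.0100338   0.22495522] [np.float64(265.6), np.float64(88.4), np.float64(244.3), np.float64(70.7)]
wknob [ 0.40865054 -0.34970646  0.03101103] [np.float64(0.2), np.float64(0.3), np.float64(0.2), np.float64(0.2)]
```

Request:
move_arm(
  jaw=[0, 0, 0, 0, 0, 0, 0, 0, 0],
  delta_pos=[
    [-0.0165, -0.0095, -0.031],
    [-0.0165, -0.0095, -0.031],
    [-0.0165, -0.0095, -0.031],
    [-0.0165, -0.0095, -0.031],
    [-0.0165, -0.0095, -0.031],
    [-0.0165, -0.0095, -0.031],
    [-0.0165, -0.0095, -0.031],
    [0, 0, 0],
    [0, 0, 0],
  ],
  yaw=[0, 0, 0, 0, 0, 0, 0, 0, 0],
)

```text
time: 13.53
ee_pos: [0.4079, -0.3463, 0.2619]
tcp_rot: [-179.6, -0.1, 89.8]
wrist_force: [0.2, 0.3, 0.9]
opening: 0.0856
grasp_force: 0.0
```

```bash
python3 - <<'E'
import pickle
from h import *
D=pickle.load(open("d.pkl","rb")); M={d[0]:d[2] for d in D}
o=bot.get_obs();print(o["ee_pos"],o["tcp_rot"])
T={"white_bowl":(.629,.315,.071,.08),"green_bowl":(.6625,-.129,.064,.0625),"small_ramekin":(.613,-.333,.042,.0345)}
out=[]
for t,f in (("e","we"),("f","wf"),("g","wg"),("h","wh")):
    im=cv2.imread(f"pics/{f}.png");m=M[t]
    a=np.linspace(0,6.283,60)
    for x,y,z,r in T.values():
        P=np.array([proj(m,(x+r*np.cos(b),y+r*np.sin(b),z)) for b in a]);cv2.polylines(im,[P.astype(int)],True,(255,0,255),1)
    c,s=np.cos(np.radians(6.5)),np.sin(np.radians(6.5))
    P=np.array([proj(m,(.638+c*u-s*v,.0955+s*u+c*v,.065)) for u,v in ((.0595,.0905),(-.0595,.0905),(-.0595,-.0905),(.0595,-.0905))]);cv2.polylines(im,[P.astype(int)],True,(255,0,255),1)
    out.append(im[:280, 130:])
cv2.imwrite("pics/chk.png",cv2.resize(np.vstack([np.hstack(out[:2]),np.hstack(out[2:])]),(800,520)))
E
```

```text
[ 0.40793908 -0.34634908  0.26186756] [-1.79600370e+02 -1.13785369e-01  8.98071296e+01]
```

View pics/chk.png

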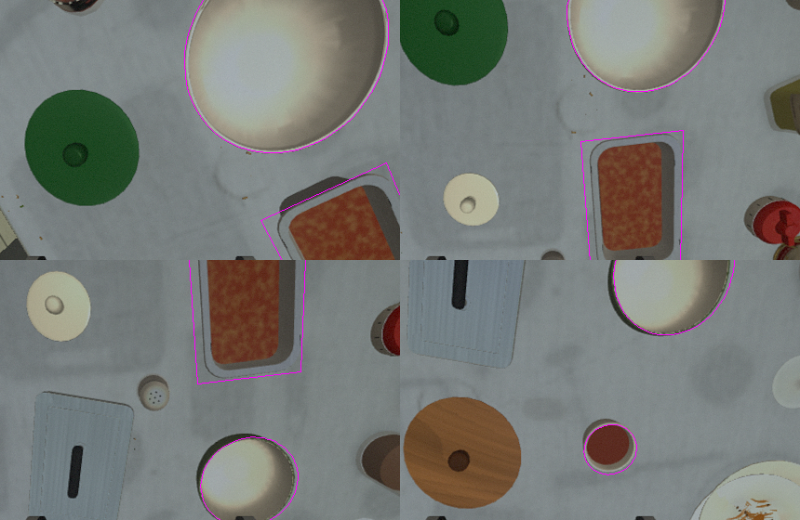

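Overlay: predicted rims match both bowls and the ramekin (607,448). The pan rectangle at 633,195 looks larger than the visible pan, so I'll zoom in on it.

```bash
python3 - <<'E'
import cv2,numpy as np
f=cv2.imread("pics/wf.png");g=cv2.imread("pics/wg.png")
a=cv2.resize(f[125:300,310:450],None,fx=2.8,fy=3.3,interpolation=3);b=cv2.resize(g[0:150,310:450],None,fx=2.8,fy=a.shape[0]/150,interpolation=3)
cv2.imwrite("pics/pz.png",cv2.convertScaleAbs(np.hstack([a,b]),alpha=1.4))
E
```

```text
(no output)
```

View pics/pz.png

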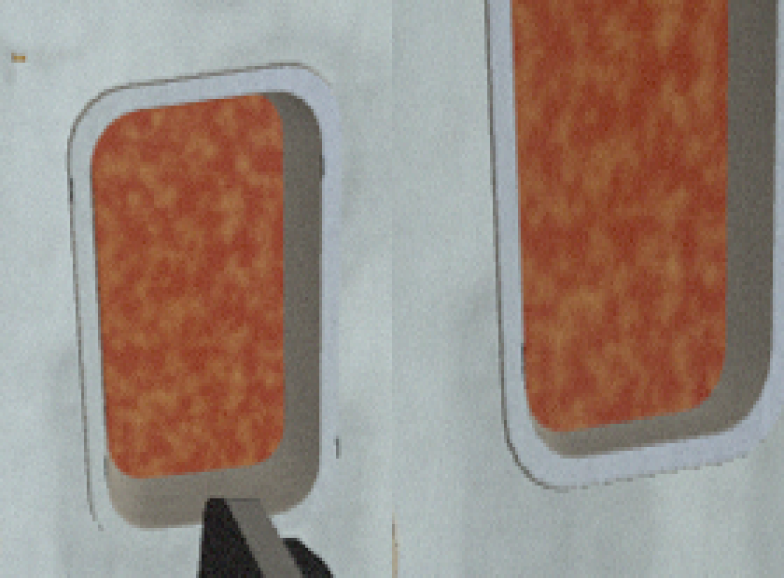

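Request:
move_arm(
  jaw=[0, 0, 0, 0],
  delta_pos=[
    [0.0005, -0.0034, -0.027],
    [0, 0, -0.03],
    [0, 0, -0.011],
    [0, 0, 0],
  ],
  yaw=[0, 0, 0, 0],
)

```text
time: 13.87
ee_pos: [0.4096, -0.3494, 0.1939]
tcp_rot: [-179.6, -0.1, 89.9]
wrist_force: [0.9, 1.0, -0.1]
opening: 0.0851
grasp_force: 0.0
```

Zoomed: the pan's outer rim is visible (f: left edge ≈335–343, right ≈430, top ≈145–153; g: left ≈344–351, bottom ≈117–127). I'll fit the rim rectangle to those edges while the gripper closes on the wood knob.

Request:
move_arm(
  jaw=[0.5, 0.9, 0.9, 0.9, 0.9, 0.9],
  delta_pos=[
    [0, 0, 0],
    [0, 0, 0],
    [0, 0, 0],
    [0, 0, 0],
    [0, 0, 0],
    [0, 0, 0],
  ],
  yaw=[0, 0, 0, 0, 0, 0],
)

```text
time: 14.37
ee_pos: [0.4095, -0.3504, 0.1962]
tcp_rot: [-179.8, 0.0, 89.9]
wrist_force: [-0.5, 1.4, 5.3]
opening: 0.027
grasp_force: 39.1
```

```bash
python3 - <<'E'
import pickle
from h import *
from scipy.optimize import least_squares
D=pickle.load(open("d.pkl","rb")); M={d[0]:d[2] for d in D}
O=[("f",(335,179.5),"L"),("f",(342.9,282.6),"L"),("f",(430.4,165),"R"),("f",(430.4,261),"R"),("f",(349.3,152.9),"T"),("f",(411.8,144.7),"T"),("g",(344.2,5),"L"),("g",(351.1,113),"L"),("g",(373.6,126.8),"B"),("g",(437.9,117),"B"),("g",(446.8,88),"R")]
def res(p,free=True):
    w,l=(p[3],p[4]); r=[]
    for t,px,e in O:
        X=onz(M[t],px,.065)[:2]-p[:2];c,s=np.cos(p[2]),np.sin(p[2])
        u,v=c*X[0]+s*X[1],-s*X[0]+c*X[1]
        r.append({"L":u+w,"R":u-w,"T":v-l,"B":v+l}[e])
    return r
s=least_squares(res,[.638,.0955,.11,.0595,.0905]);print(s.x,np.degrees(s.x[2]),np.round(s.fun*1000,1))
s=least_squares(lambda p:res([*p,.0595,.0905]),[.638,.0955,.11]);print(s.x,np.degrees(s.x[2]),np.round(s.fun*1000,1))
E
```

```text
[0.64052335 0.09659502 0.11833667 0.05222607 0.08716185] 6.78019172979329 [-0.2 -0.1  1.   2.5 -0.4  0.4 -0.1  0.4 -0.9  0.9 -3.5]
[0.64157763 0.09672247 0.11680779] 6.692593517024798 [  5.9   6.3  -7.4  -5.7  -3.8  -2.9   6.    6.7   2.4   4.3 -11.7]
```

Request:
move_arm(
  jaw=[0.9, 0.9, 0.9, 0.9, 0.9, 0.9, 0.9, 0.9, 0.9, 0.9],
  delta_pos=[
    [0, 0, 0.02],
    [0, 0, 0.03],
    [0, 0.01, 0.03],
    [0.005, 0.02, 0.03],
    [0.01, 0.03, 0.028],
    [0.012, 0.034, 0],
    [0.012, 0.034, 0],
    [0.012, 0.034, 0],
    [0.012, 0.034, 0],
    [0.012, 0.034, 0],
  ],
  yaw=[0, 0, 0, 0, 0, 0, 0, 0, 0, 0],
  force=50,
)

```text
time: 15.2
ee_pos: [0.4842, -0.1189, 0.333]
tcp_rot: [-179.7, -0.0, 89.8]
wrist_force: [0.4, -0.1, -1.0]
opening: 0.0261
grasp_force: 49.5
```

Request:
move_arm(
  jaw=[0.9, 0.9, 0.9, 0.9, 0.9, 0.9, 0.9, 0.9, 0.9, 0.9],
  delta_pos=[
    [0.012, 0.034, 0],
    [0.012, 0.034, 0],
    [0.012, 0.034, 0],
    [0.012, 0.034, 0],
    [0.012, 0.034, 0],
    [0.012, 0.034, 0],
    [0.012, 0.034, 0],
    [0.012, 0.034, 0],
    [0.012, 0.034, 0],
    [0, 0, 0],
  ],
  yaw=[0, 0, 0, 0, 0, 0, 0, 0, 0, 0],
)

```text
time: 16.03
ee_pos: [0.5931, 0.1905, 0.3314]
tcp_rot: [-179.7, -0.1, 90.1]
wrist_force: [0.6, 0.4, -0.9]
opening: 0.026
grasp_force: 49.6
```

Request:
move_arm(
  jaw=[0.9, 0.9, 0.9, 0.9, 0.9, 0.9],
  delta_pos=[
    [0.009, 0.031, 0],
    [0.009, 0.031, 0],
    [0.009, 0.031, 0],
    [0.009, 0.031, -0.02],
    [0, 0, -0.02],
    [0, 0, 0],
  ],
  yaw=[0, 0, 0, 0, 0, 0],
)

```text
time: 16.53
ee_pos: [0.6276, 0.3107, 0.2871]
tcp_rot: [-179.3, 0.2, 90.0]
wrist_force: [-1.6, -1.2, -2.7]
opening: 0.0258
grasp_force: 49.8
```

```bash
python3 - <<'E'
from h import *
o=bot.get_obs();print(o["ee_pos"],o["tcp_rot"])
snap("wrist","w1");snap("scene","s1");snap("side","d1")
for c in("wrist","side"):
  for n in("wood_lid","white_bowl","gn_pan","green_bowl","green_lid","porcelain_lid","steel_lid","small_ramekin"):
    r=pinpoint(c,n)
    if r: m=camera_model(c);print(c,n,round(r[0]["confidence"],2),np.round(onz(m,r[0]["xy"],.093 if n=="wood_lid" else 0),4))
a=[cv2.imread(f"pics/{x}1.png") for x in "wd"]
cv2.imwrite("pics/v1.png",np.hstack([cv2.resize(x,(400,300)) for x in a]))
E
```

```text
[0.62760133 0.31065639 0.2871257 ] [-1.79347961e+02  1.69053824e-01  8.99757210e+01]
wrist wood_lid 0.66 [0.6267 0.3091 0.093 ]
wrist gn_pan 0.44 [0.6271 0.2612 0.    ]
wrist green_lid 0.94 [0.41  0.308 0.   ]
side wood_lid 0.59 [0.6281 0.312  0.093 ]
side white_bowl 0.63 [0.6283 0.3139 0.    ]
side gn_pan 0.62 [0.6393 0.1082 0.    ]
side green_bowl 0.76 [ 0.6494 -0.1142  0.    ]
side green_lid 0.64 [0.4161 0.3164 0.    ]
side porcelain_lid 0.73 [0.4247 0.0859 0.    ]
side steel_lid 0.57 [ 0.429  -0.1204  0.    ]
side small_ramekin 0.85 [ 0.6044 -0.3276  0.    ]
```

View pics/v1.png

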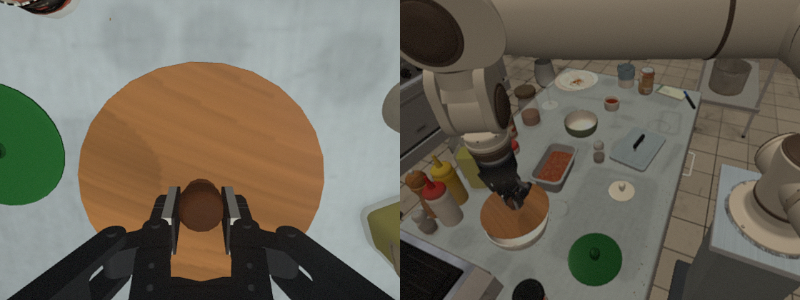

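The wood lid is held level by its knob (201,205) just above the bowl (515,218 in the side view), about 4 mm short in y. Lowering.

Request:
move_arm(
  jaw=[0.9, 0.9, 0.9, 0.9, 0.9],
  delta_pos=[
    [0.0015, 0.0042, -0.006],
    [0, 0, -0.01],
    [0, 0, -0.008],
    [0, 0, -0.006],
    [0, 0, 0],
  ],
  yaw=[0, 0, 0, 0, 0],
)

```text
time: 17.9
ee_pos: [0.6292, 0.3135, 0.2598]
tcp_rot: [-179.5, 0.1, 89.9]
wrist_force: [-0.1, 0.4, -1.3]
opening: 0.0262
grasp_force: 49.8
```

Request:
move_arm(
  jaw=[0.9, 0.9, 0.9, 0.9],
  delta_pos=[
    [0, 0.001, -0.002],
    [0, 0, -0.002],
    [0, 0, -0.001],
    [0, 0, 0],
  ],
  yaw=[0, 0, 0, 0],
)

```text
time: 18.23
ee_pos: [0.6296, 0.3146, 0.2576]
tcp_rot: [-179.7, -0.0, 89.9]
wrist_force: [-0.0, -0.8, -2.2]
opening: 0.0259
grasp_force: 49.8
```

Request:
move_arm(
  jaw=[0.9, 0.9, 0.9],
  delta_pos=[
    [0, 0, -0.002],
    [0, 0, -0.001],
    [0, 0, 0],
  ],
  yaw=[0, 0, 0],
)

```text
time: 18.48
ee_pos: [0.6295, 0.3146, 0.2572]
tcp_rot: [-179.8, -0.1, 89.9]
wrist_force: [-4.7, -2.6, 11.7]
opening: 0.0261
grasp_force: 51.0
```

Request:
move_arm(
  jaw=[0.5, 0.2, 0, 0, 0, 0, 0, 0, 0, 0],
  delta_pos=[
    [0, 0, 0],
    [0, 0, 0],
    [0, 0, 0.01],
    [0, 0, 0.025],
    [0, 0, 0.035],
    [-0.03, 0, 0.01],
    [-0.035, 0, 0],
    [-0.035, 0, 0],
    [-0.035, 0, 0],
    [-0.035, 0, 0],
  ],
  yaw=[0, 0, 0, 0, 0, 0, 0, 0, 0, 0],
)

```text
time: 19.32
ee_pos: [0.4581, 0.3144, 0.3351]
tcp_rot: [-179.7, -0.0, 89.8]
wrist_force: [-1.3, -0.2, 1.6]
opening: 0.0854
grasp_force: 0.0
```

Request:
move_arm(
  jaw=[0, 0, 0, 0, 0],
  delta_pos=[
    [-0.034, 0, -0.02],
    [-0.012, 0, -0.03],
    [0, 0, -0.02],
    [0, 0, 0],
    [0, 0, 0],
  ],
  yaw=[0, 0, 0, 0, 0],
)

```text
time: 19.73
ee_pos: [0.4135, 0.3146, 0.2649]
tcp_rot: [-179.7, 0.0, 89.9]
wrist_force: [0.6, 0.6, 0.9]
opening: 0.0854
grasp_force: 0.0
```

```bash
cat > chk.py <<'E'
import sys
from h import *
np.set_printoptions(precision=4,suppress=True)
o=bot.get_obs();print(o["time"],o["ee_pos"],o["tcp_rot"])
zs=dict(a.split("=") for a in sys.argv[1:])
for c in("wrist","side","scene"):
  m,_=snap(c,"c_%s_%.0f"%(c,o["time"]*10))
  for n in zs:
    r=pinpoint(c,n)
    if r:print(c,n,[(round(x["confidence"],2),onz(m,x["xy"],float(zs[n]))[:2]) for x in r[:2]])
E
python3 chk.py green_lid=0 wood_lid=.061 white_bowl=0
```

```text
19.7333 [0.4135 0.3146 0.2649] [-179.6753    0.0165   89.8748]
wrist green_lid [(0.58, array([0.4125, 0.3101]))]
side green_lid [(0.92, array([0.4134, 0.3108])), (0.66, array([0.6662, 0.2923]))]
side wood_lid [(0.68, array([0.6303, 0.3143]))]
scene green_lid [(0.68, array([0.412 , 0.3114])), (0.68, array([0.6339, 0.1069]))]
scene wood_lid [(0.6, array([0.6325, 0.3096]))]
scene white_bowl [(0.63, array([0.6341, 0.3173]))]
```

Request:
move_arm(
  jaw=[0, 0, 0, 0.4, 0.7, 0.9, 0.9, 0.9, 0.9],
  delta_pos=[
    [-0.001, -0.003, -0.03],
    [0, 0, -0.03],
    [0, 0, -0.01],
    [0, 0, 0],
    [0, 0, 0],
    [0, 0, 0],
    [0, 0, 0],
    [0, 0, 0],
    [0, 0, 0],
  ],
  yaw=[0, 0, 0, 0, 0, 0, 0, 0, 0],
  force=45,
)

```text
time: 21.08
ee_pos: [0.413, 0.312, 0.1962]
tcp_rot: [-179.8, -0.1, 89.9]
wrist_force: [-0.8, -1.0, 6.4]
opening: 0.0241
grasp_force: 43.8
```

Request:
move_arm(
  jaw=[0.9, 0.9, 0.9, 0.9, 0.9, 0.9, 0.9, 0.9, 0.9, 0.9],
  delta_pos=[
    [0, 0, 0.02],
    [0, 0, 0.03],
    [0, 0, 0.03],
    [0.005, -0.01, 0.03],
    [0.0145, -0.021, 0.028],
    [0.02, -0.034, 0],
    [0.02, -0.034, 0],
    [0.02, -0.034, 0],
    [0.02, -0.034, 0],
    [0.02, -0.034, 0],
  ],
  yaw=[0, 0, 0, 0, 0, 0, 0, 0, 0, 0],
)

```text
time: 21.92
ee_pos: [0.5327, 0.1089, 0.3334]
tcp_rot: [-179.8, -0.0, 89.9]
wrist_force: [0.5, 0.0, -0.4]
opening: 0.0244
grasp_force: 44.3
```

Request:
move_arm(
  jaw=[0.9, 0.9, 0.9, 0.9, 0.9, 0.9, 0.9, 0.9, 0.9, 0.9],
  delta_pos=[
    [0.02, -0.034, 0],
    [0.02, -0.034, 0],
    [0.02, -0.034, 0],
    [0.02, -0.034, 0],
    [0.02, -0.034, 0],
    [0.02, -0.034, 0],
    [0.01, -0.034, -0.01],
    [0, 0, -0.02],
    [0, 0, -0.02],
    [0, 0, 0],
  ],
  yaw=[0, 0, 0, 0, 0, 0, 0, 0, 0, 0],
)

```text
time: 22.75
ee_pos: [0.6616, -0.1281, 0.2782]
tcp_rot: [-179.4, -0.1, 89.8]
wrist_force: [0.1, 0.2, -2.1]
opening: 0.0241
grasp_force: 44.5
```

```bash
python3 chk.py green_lid=.089 green_bowl=0
```

```text
22.75 [ 0.6616 -0.1281  0.2782] [-179.382    -0.0773   89.7882]
wrist green_lid [(0.84, array([ 0.6583, -0.1244]))]
side green_lid [(0.76, array([ 0.666 , -0.1317]))]
side green_bowl [(0.78, array([ 0.6579, -0.1149]))]
scene green_lid [(0.63, array([ 0.6562, -0.1273]))]
scene green_bowl [(0.67, array([ 0.6611, -0.1375])), (0.19, array([ 0.4238, -0.1221]))]
```

Hovering on target. Lowering to contact.

Request:
move_arm(
  jaw=[0.9, 0.9, 0.9, 0.9, 0.9],
  delta_pos=[
    [0.001, -0.001, -0.008],
    [0, 0, -0.008],
    [0, 0, -0.006],
    [0, 0, -0.004],
    [0, 0, 0],
  ],
  yaw=[0, 0, 0, 0, 0],
)

```text
time: 23.62
ee_pos: [0.6628, -0.1283, 0.2547]
tcp_rot: [-179.6, -0.0, 89.9]
wrist_force: [-0.2, -0.5, -1.5]
opening: 0.0241
grasp_force: 44.5
```

Request:
move_arm(
  jaw=[0.9, 0.9, 0.9],
  delta_pos=[
    [0, 0, -0.002],
    [0, 0, -0.001],
    [0, 0, 0],
  ],
  yaw=[0, 0, 0],
)

```text
time: 23.87
ee_pos: [0.6631, -0.1284, 0.2535]
tcp_rot: [-179.7, -0.0, 89.9]
wrist_force: [0.1, -0.1, -0.5]
opening: 0.0244
grasp_force: 44.5
```

Request:
move_arm(
  jaw=[0.9, 0.9, 0.9, 0.9],
  delta_pos=[
    [0, 0, -0.002],
    [0, 0, -0.002],
    [0, 0, -0.001],
    [0, 0, 0],
  ],
  yaw=[0, 0, 0, 0],
)

```text
time: 24.2
ee_pos: [0.6631, -0.1284, 0.2498]
tcp_rot: [-179.8, 0.0, 89.9]
wrist_force: [-1.1, 0.5, 6.4]
opening: 0.024
grasp_force: 45.2
```

Request:
move_arm(
  jaw=[0.5, 0.2, 0, 0, 0, 0, 0, 0, 0, 0],
  delta_pos=[
    [0, 0, 0],
    [0, 0, 0],
    [0, 0, 0.01],
    [0, 0, 0.03],
    [0, 0, 0.035],
    [-0.03, 0, 0.01],
    [-0.035, 0, 0],
    [-0.035, 0, 0],
    [-0.035, 0, 0],
    [-0.035, 0.004, 0],
  ],
  yaw=[0, 0, 0, 0, 0, -0.034, -0.034, -0.034, -0.034, -0.034],
)

```text
time: 25.03
ee_pos: [0.4915, -0.1245, 0.334]
tcp_rot: [-179.7, -0.0, 80.0]
wrist_force: [0.4, -0.5, 0.5]
opening: 0.0851
grasp_force: 0.0
```

Request:
move_arm(
  jaw=[0, 0, 0, 0, 0],
  delta_pos=[
    [-0.035, 0.004, -0.02],
    [-0.025, 0, -0.03],
    [0, 0, -0.02],
    [0, 0, 0],
    [0, 0, 0],
  ],
  yaw=[0, 0, 0, 0, 0],
)

```text
time: 25.45
ee_pos: [0.433, -0.1203, 0.2642]
tcp_rot: [-179.7, -0.0, 80.1]
wrist_force: [0.1, -0.1, 0.4]
opening: 0.0854
grasp_force: 0.0
```

```bash
python3 chk.py steel_lid=0 green_lid=.054 green_bowl=0 gn_pan=0
```

```text
25.45 [ 0.433  -0.1203  0.2642] [-179.7132   -0.0148   80.1162]
wrist steel_lid [(0.84, array([ 0.4312, -0.1202]))]
side green_lid [(0.8, array([ 0.6605, -0.1315]))]
side green_bowl [(0.82, array([ 0.6513, -0.1125])), (0.41, array([0.643 , 0.1021]))]
side gn_pan [(0.96, array([0.6357, 0.1052]))]
scene steel_lid [(0.66, array([ 0.4198, -0.1254])), (0.33, array([0.6377, 0.099 ]))]
scene green_lid [(0.98, array([ 0.6628, -0.1281]))]
scene green_bowl [(0.87, array([ 0.6653, -0.1361]))]
scene gn_pan [(0.83, array([0.6392, 0.1047])), (0.24, array([ 0.6628, -0.1429]))]
```

Request:
move_arm(
  jaw=[0, 0, 0, 0.4, 0.7, 1, 1, 1, 1, 1],
  delta_pos=[
    [0, 0, -0.03],
    [0, 0, -0.03],
    [0, 0, -0.01],
    [0, 0, 0],
    [0, 0, 0],
    [0, 0, 0],
    [0, 0, 0],
    [0, 0, 0],
    [0, 0, 0],
    [0, 0, 0],
  ],
  yaw=[0, 0, 0, 0, 0, 0, 0, 0, 0, 0],
)

```text
time: 27.03
ee_pos: [0.4334, -0.1204, 0.1946]
tcp_rot: [-179.8, -0.0, 80.1]
wrist_force: [-0.9, -0.8, 6.7]
opening: 0.013
grasp_force: 44.9
```

Request:
move_arm(
  jaw=[1, 1, 1, 1, 1, 1, 1, 1, 1, 1],
  delta_pos=[
    [0, 0, 0.02],
    [0, 0, 0.03],
    [0, 0, 0.03],
    [0.01, 0.01, 0.03],
    [0.02, 0.021, 0.025],
    [0.026, 0.027, 0],
    [0.026, 0.027, 0],
    [0.026, 0.027, 0],
    [0.026, 0.027, 0],
    [0.026, 0.027, 0],
  ],
  yaw=[0, 0, 0, 0.037, 0.036, 0.036, 0.036, 0.036, 0.036, 0.036],
  force=60,
)

```text
time: 27.87
ee_pos: [0.5941, 0.0473, 0.3283]
tcp_rot: [-179.7, -0.0, 94.7]
wrist_force: [-0.2, -1.0, -1.2]
opening: 0.0125
grasp_force: 59.8
```

Request:
move_arm(
  jaw=[1, 1, 1, 1, 1, 1],
  delta_pos=[
    [0.026, 0.027, 0],
    [0.02, 0.023, -0.02],
    [0, 0, -0.02],
    [0, 0, -0.01],
    [0, 0, 0],
    [0, 0, 0],
  ],
  yaw=[0.036, 0, 0, 0, 0, 0],
)

```text
time: 28.37
ee_pos: [0.6386, 0.095, 0.2785]
tcp_rot: [-179.6, -0.0, 96.6]
wrist_force: [0.1, -1.0, -0.6]
opening: 0.013
grasp_force: 59.7
```

```bash
python3 chk.py steel_lid=.083 gn_pan=0; ls pics | grep side; python3 - <<'E'
import cv2,numpy as np,glob
w=sorted(glob.glob("pics/c_wrist_*.png"))[-1];t=w.split("_")[-1]
a=cv2.imread(w);b=cv2.imread("pics/c_side_"+t)
b=b[150:350,100:367]
cv2.imwrite("pics/v2.png",np.hstack([cv2.resize(a,(400,300)),cv2.resize(b,(400,300),interpolation=3)]))
E
```

```text
28.3667 [0.6386 0.095  0.2785] [-179.633    -0.0032   96.6445]
wrist steel_lid [(0.66, array([0.6362, 0.0919]))]
side steel_lid [(0.76, array([0.6335, 0.0908]))]
side gn_pan [(0.68, array([0.6448, 0.0975]))]
scene steel_lid [(0.59, array([0.6267, 0.1006]))]
scene gn_pan [(0.68, array([0.6334, 0.1041]))]
c_side_197.png
c_side_228.png
c_side_254.png
c_side_284.png
side0.png
```

View pics/v2.png

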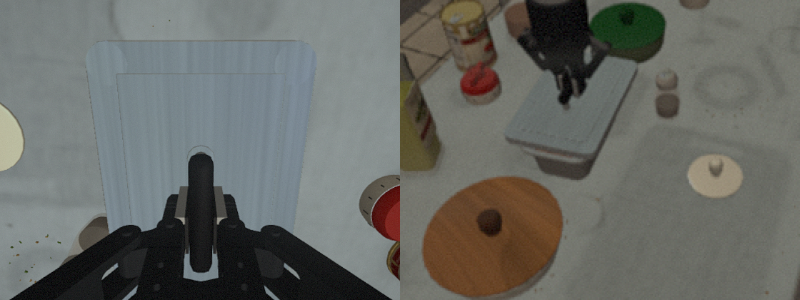

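The steel cover is level over the pan and square to it (565,110 right panel). The wood lid (490,225) and green lid (628,25) look seated. Lowering the cover.

Request:
move_arm(
  jaw=[1, 1, 1, 1, 1],
  delta_pos=[
    [0.001, 0.001, -0.008],
    [0, 0, -0.007],
    [0, 0, -0.005],
    [0, 0, -0.003],
    [0, 0, 0],
  ],
  yaw=[0, 0, 0, 0, 0],
)

```text
time: 29.23
ee_pos: [0.6398, 0.0967, 0.254]
tcp_rot: [-179.6, -0.0, 96.7]
wrist_force: [-0.4, -0.6, -1.7]
opening: 0.0129
grasp_force: 59.8
```

Request:
move_arm(
  jaw=[1, 1, 1],
  delta_pos=[
    [0, 0, -0.002],
    [0, 0, -0.001],
    [0, 0, 0],
  ],
  yaw=[0, 0, 0],
)

```text
time: 29.48
ee_pos: [0.6401, 0.0966, 0.2525]
tcp_rot: [-179.7, -0.0, 96.7]
wrist_force: [-0.7, 0.4, -2.0]
opening: 0.0127
grasp_force: 59.8
```

Request:
move_arm(
  jaw=[1, 1, 1, 1],
  delta_pos=[
    [0, 0, -0.002],
    [0, 0, -0.001],
    [0, 0, -0.001],
    [0, 0, 0],
  ],
  yaw=[0, 0, 0, 0],
)

```text
time: 29.82
ee_pos: [0.64, 0.0967, 0.2507]
tcp_rot: [-179.8, -0.0, 96.7]
wrist_force: [-5.6, -1.1, 9.7]
opening: 0.0131
grasp_force: 61.5
```

Request:
move_arm(
  jaw=[0.5, 0.2, 0, 0, 0, 0, 0, 0, 0, 0],
  delta_pos=[
    [0, 0, 0],
    [0, 0, 0],
    [0, 0, 0.01],
    [0, 0, 0.03],
    [0, 0, 0.035],
    [-0.03, 0, 0.01],
    [-0.035, 0, 0],
    [-0.035, 0, 0],
    [-0.035, -0.004, 0],
    [-0.035, -0.004, 0],
  ],
  yaw=[0, 0, 0, 0, 0, -0.03, -0.03, -0.03, -0.03, 0],
)

```text
time: 30.65
ee_pos: [0.4685, 0.0886, 0.334]
tcp_rot: [-179.7, -0.0, 89.7]
wrist_force: [0.2, 0.9, 1.5]
opening: 0.086
grasp_force: 0.0
```

Request:
move_arm(
  jaw=[0, 0, 0, 0, 0],
  delta_pos=[
    [-0.035, 0, -0.02],
    [-0.0145, 0, -0.03],
    [0, 0, -0.02],
    [0, 0, 0],
    [0, 0, 0],
  ],
  yaw=[0, 0, 0, 0, 0],
)

```text
time: 31.07
ee_pos: [0.4205, 0.0886, 0.2641]
tcp_rot: [-179.7, -0.0, 89.8]
wrist_force: [-0.5, -0.3, 0.2]
opening: 0.0853
grasp_force: 0.0
```

```bash
python3 chk.py porcelain_lid=0 steel_lid=.056 gn_pan=0
```

```text
31.0667 [0.4205 0.0886 0.2641] [-179.6931   -0.0093   89.8113]
wrist porcelain_lid [(0.66, array([0.4205, 0.0888]))]
side porcelain_lid [(0.74, array([0.4107, 0.0912]))]
side steel_lid [(0.56, array([0.6437, 0.092 ]))]
scene porcelain_lid [(0.62, array([0.4155, 0.0985]))]
scene steel_lid [(0.56, array([0.6326, 0.0968]))]
scene gn_pan [(0.55, array([0.6368, 0.1082]))]
```

Request:
move_arm(
  jaw=[0, 0, 0, 0.4, 0.7, 0.95, 0.95, 0.95, 0.95, 0.95],
  delta_pos=[
    [0, 0, -0.03],
    [0, 0, -0.03],
    [0, 0, -0.009],
    [0, 0, 0],
    [0, 0, 0],
    [0, 0, 0],
    [0, 0, 0],
    [0, 0, 0],
    [0, 0, 0],
    [0, 0, 0],
  ],
  yaw=[0, 0, 0, 0, 0, 0, 0, 0, 0, 0],
  force=40,
)

```text
time: 32.5
ee_pos: [0.421, 0.0887, 0.1957]
tcp_rot: [-179.8, -0.0, 89.8]
wrist_force: [0.0, 0.0, 6.5]
opening: 0.0182
grasp_force: 38.8
```

Request:
move_arm(
  jaw=[0.95, 0.95, 0.95, 0.95, 0.95, 0.95, 0.95, 0.95, 0.95, 0.95],
  delta_pos=[
    [0, 0, 0.02],
    [0, 0, 0.03],
    [0, 0, 0.03],
    [0.005, -0.01, 0.03],
    [0.011, -0.0277, 0.02],
    [0.016, -0.035, 0],
    [0.016, -0.035, 0],
    [0.016, -0.035, 0],
    [0.016, -0.035, 0],
    [0.016, -0.035, 0],
  ],
  yaw=[0, 0, 0, 0, 0, 0, 0, 0, 0, 0],
)

```text
time: 33.33
ee_pos: [0.517, -0.126, 0.3248]
tcp_rot: [-179.7, -0.0, 89.8]
wrist_force: [1.4, 0.7, 0.1]
opening: 0.0181
grasp_force: 39.4
```

Request:
move_arm(
  jaw=[0.95, 0.95, 0.95, 0.95, 0.95, 0.95, 0.95, 0.95, 0.95, 0.95],
  delta_pos=[
    [0.016, -0.035, 0],
    [0.016, -0.035, 0],
    [0.016, -0.035, 0],
    [0.016, -0.035, 0],
    [0.016, -0.035, 0],
    [0.016, -0.034, -0.01],
    [0, 0, -0.03],
    [0, 0, -0.025],
    [0, 0, 0],
    [0, 0, 0],
  ],
  yaw=[0, 0, 0, 0, 0, 0, 0, 0, 0, 0],
)

```text
time: 34.17
ee_pos: [0.6122, -0.3329, 0.2582]
tcp_rot: [-179.5, -0.1, 89.8]
wrist_force: [0.6, -0.3, -0.3]
opening: 0.0185
grasp_force: 39.4
```

```bash
python3 chk.py porcelain_lid=.065 small_ramekin=0
```

```text
34.1667 [ 0.6122 -0.3329  0.2582] [-179.5233   -0.1148   89.8001]
wrist porcelain_lid [(0.8, array([ 0.6102, -0.3324]))]
side porcelain_lid [(0.57, array([ 0.61  , -0.3348]))]
side small_ramekin [(0.77, array([ 0.6062, -0.3281]))]
scene porcelain_lid [(0.58, array([ 0.615 , -0.3422]))]
scene small_ramekin [(0.53, array([ 0.598 , -0.3302])), (0.28, array([0.6644, 0.0525]))]
```

Request:
move_arm(
  jaw=[0.95, 0.95, 0.95, 0.95, 0.95],
  delta_pos=[
    [0.001, 0, -0.01],
    [0, 0, -0.008],
    [0, 0, -0.006],
    [0, 0, -0.003],
    [0, 0, 0],
  ],
  yaw=[0, 0, 0, 0, 0],
)

```text
time: 35.03
ee_pos: [0.6133, -0.3329, 0.2308]
tcp_rot: [-179.6, -0.1, 89.8]
wrist_force: [0.3, 0.3, -1.0]
opening: 0.0179
grasp_force: 39.4
```

Request:
move_arm(
  jaw=[0.95, 0.95, 0.95],
  delta_pos=[
    [0, 0, -0.002],
    [0, 0, -0.001],
    [0, 0, 0],
  ],
  yaw=[0, 0, 0],
)

```text
time: 35.28
ee_pos: [0.6136, -0.3331, 0.2295]
tcp_rot: [-179.7, -0.0, 89.8]
wrist_force: [0.3, -0.6, -0.2]
opening: 0.0186
grasp_force: 39.4
```

Request:
move_arm(
  jaw=[0.95, 0.95, 0.95, 0.95],
  delta_pos=[
    [0, 0, -0.002],
    [0, 0, -0.001],
    [0, 0, -0.001],
    [0, 0, 0],
  ],
  yaw=[0, 0, 0, 0],
)

```text
time: 35.62
ee_pos: [0.6137, -0.3331, 0.2275]
tcp_rot: [-179.8, 0.1, 89.8]
wrist_force: [-3.3, 1.8, 7.9]
opening: 0.0182
grasp_force: 40.4
```

Request:
move_arm(
  jaw=[0.5, 0.2, 0, 0, 0, 0, 0, 0, 0, 0],
  delta_pos=[
    [0, 0, 0],
    [0, 0, 0],
    [0, 0, 0.01],
    [0, 0, 0.03],
    [0, 0, 0.035],
    [0, 0, 0.035],
    [0, 0, 0.035],
    [-0.015, 0.02, 0.035],
    [-0.015, 0.03, 0.035],
    [-0.015, 0.03, 0.035],
  ],
  yaw=[0, 0, 0, 0, 0, 0, 0, 0, 0, 0],
)

```text
time: 36.45
ee_pos: [0.5724, -0.2616, 0.4664]
tcp_rot: [-179.7, -0.0, 89.7]
wrist_force: [0.5, 0.5, -0.9]
opening: 0.0851
grasp_force: 0.0
```

Request:
move_arm(
  jaw=[0, 0, 0, 0, 0, 0, 0, 0, 0, 0],
  delta_pos=[
    [-0.02, 0.03, 0.01],
    [-0.02, 0.03, 0],
    [-0.01, 0.03, 0],
    [0, 0.03, 0],
    [0, 0.03, 0],
    [0, 0.03, 0],
    [0, 0.03, 0],
    [0, 0.02, 0],
    [0, 0, 0],
    [0, 0, 0],
  ],
  yaw=[0, 0, 0, 0, 0, 0, 0, 0, 0, 0],
)

```text
time: 37.28
ee_pos: [0.5231, -0.0312, 0.4753]
tcp_rot: [-179.7, -0.0, 89.9]
wrist_force: [0.2, -0.3, -0.1]
opening: 0.0854
grasp_force: 0.0
```

```bash
python3 chk.py wood_lid=.061 white_bowl=0 green_lid=.054 green_bowl=0 porcelain_lid=.032 small_ramekin=0 steel_lid=.056 gn_pan=0; python3 - <<'E'
import cv2,numpy as np,glob
w=sorted(glob.glob("pics/c_wrist_*.png"))[-1];t=w.split("_")[-1]
a=cv2.imread(w);b=cv2.imread("pics/c_side_"+t);c=cv2.imread("pics/c_scene_"+t)
cv2.imwrite("pics/v3.png",np.vstack([np.hstack([cv2.resize(a,(400,300)),cv2.resize(b[200:380,80:320],(400,300),interpolation=3)]),np.hstack([cv2.resize(b[80:290,190:470],(400,300),interpolation=3),cv2.resize(c[100:340,100:420],(400,300),interpolation=3)])]))
E
```

```text
37.2833 [ 0.5231 -0.0312  0.4753] [-179.745    -0.0016   89.9295]
wrist green_lid [(0.82, array([ 0.6589, -0.1271]))]
wrist porcelain_lid [(0.7, array([ 0.6097, -0.3337]))]
wrist small_ramekin [(0.93, array([ 0.6128, -0.33  ]))]
wrist steel_lid [(0.68, array([0.6378, 0.0963]))]
side wood_lid [(0.92, array([0.6297, 0.3145]))]
side green_lid [(0.75, array([ 0.6735, -0.1278]))]
side green_bowl [(0.85, array([ 0.6546, -0.1258])), (0.59, array([0.6636, 0.2885]))]
side porcelain_lid [(0.62, array([0.6521, 0.0754])), (0.54, array([ 0.6035, -0.3397]))]
side small_ramekin [(0.74, array([ 0.6092, -0.3309]))]
side steel_lid [(0.67, array([0.6362, 0.1044]))]
scene wood_lid [(0.92, array([0.6293, 0.3141]))]
scene white_bowl [(0.86, array([0.6252, 0.3225]))]
scene green_lid [(0.79, array([ 0.6504, -0.1248]))]
scene green_bowl [(0.65, array([ 0.6576, -0.128 ])), (0.59, array([0.6684, 0.2715]))]
scene porcelain_lid [(0.56, array([ 0.614 , -0.3219]))]
scene small_ramekin [(0.7, array([ 0.599 , -0.3101])), (0.28, array([0.6344, 0.3158]))]
scene steel_lid [(0.66, array([0.6278, 0.1009]))]
scene gn_pan [(0.74, array([0.6282, 0.117 ])), (0.72, array([ 0.601 , -0.3183]))]
```

View pics/v3.png

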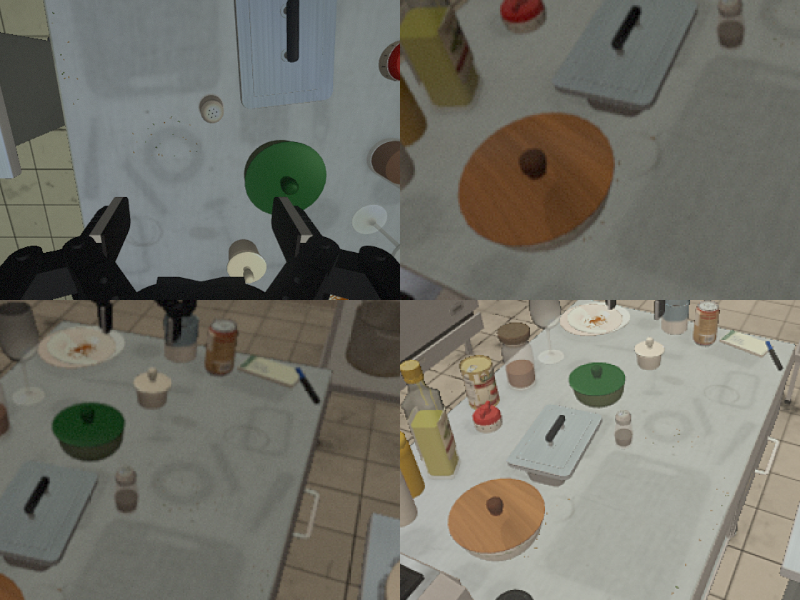

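All four lids sit level and centred: wood 497,517, steel 556,440, green 597,383 and porcelain 649,352 in the lower-right panel. Each also made contact at its expected seat height. Handing in.

```bash
python3 -c "
from workcell import bot
print(bot.job_done())"
```

```text
the job is handed in; nothing more can be done
None
```

All four lids are seated on their containers and released, and the job was handed in at about 37 s; the hand-in returned no verdict, but each lid made contact at its expected seat height and looked level and centred in the final pictures.

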